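Pack a heat sink tight in its dismantling nest

ROBOT

A 7-joint arm with a two-finger parallel gripper is mounted at the origin on the work surface. World frame = base frame: x ahead of the robot, y to its left, z up, the work surface at z = 0. Lengths are in m, angles in degrees, forces in N, time in s.
With the tool pointing down it reaches from about 0.425 to 0.875 m from the base axis. Payload 8.4 kg.
Tool frame: the origin (TCP) lies midway between the tips of the shut fingers; the grasp point (between the pads) lies 19 mm behind it; x points along the fingers, z is the direction in which the jaws open and shut, and the axes are right-handed (so a half turn about x gives the same grasp; the last joint's range is limited). The gripper opens to 87 mm and grips with 3 to 60 N. Pads are 19 mm wide; open, the fingers measure 117 mm over their backs; the gripper's body (75 mm by 190 mm) begins 51 mm behind the grasp point.
Start: joints at [63.759, 19.091, 2.286, 83.961, -0.768, 76.965, -3.352], TCP at [0.228, -0.609, 0.223] pointing down, gripper open.
Joint ranges: [-147.57, 147.57], [-21.85, 119.76], [-74.77, 79.35], [14.55, 137.4], [-85.83, 265.84], [4.83, 119.75], [-152.11, 152.11]. Speed limits (degrees/s): [127.2, 127.2, 159.86, 159.86, 180, 180, 180].

INTERFACE

Orientations are given as a 3x3 rotation matrix whose columns are the frame's x, y, z axes.
In Python, from cell import robot, jaws, readout, optics gives the robot as it stands. Calls block until the motion is done:
- robot.move_ptp(position, orientation): joint-space move of the TCP to a pose.
- robot.servo_line(position, frame=None, speed=0.15, max_force=None): straight line of the TCP; frame=None keeps the orientation; speed is the mean speed in m/s. With max_force (N) it stops when the force on the tool has changed by that much, and returns True; else False.
- robot.move_joints(angles): joint-space move.
- jaws.open_jaws() and jaws.grab(newtons=None): open the fingers fully, or close them until they stop; newtons is the grip in N (None keeps the last).
- robot.sleep(seconds).
- robot.ik(position, orientation): joint angles nearest the present ones, or None.
- readout.state(): the state.
- optics.get_image(name): name is "scene" or "top"; returns the picture (400x640x3 uint8, red, green, blue); there is no depth.
- optics.get_calibration(name): a dict with "mtx" (3x3 intrinsics, pixels), "world_from_camera" (4x4, takes a point from camera to world coordinates). Camera axes: x right, y down, z forward; pixel columns grow to the right and rows downward; lengths in m; the calibration is good to about 2 mm. A picture is of the moment at which its call begins. get_calibration takes no time and is no camera call.
A pose or a line that the arm cannot do raises robot.Unreachable and nothing moves.
- robot.sign_off(): hands the job in, once; it reports no verdict.
The state is a dict: "t": time; "qpos": joint angles; "dq": joint speeds; "joint_efforts": joint torques, N m; "ee_pos": TCP position; "eef_rot": TCP orientation; "force": force on the tool from outside, world axes, zero at the start; "ft_torque": the same for the moment, N m; "opening": finger opening in m.
Only numpy, scipy, OpenCV 4.12 (cv2) and the standard library are available. Lean on these libraries where they do the work, as an engineer would, in place of code of your own. Each camera call takes 0.05 s, during which the arm holds its last target.

TASK

The heat sink in the aluminium nest must not be able to shift while its parts are prised off: choose the two packers that together fill the gap between it and the fence snugly (only about 2 mm of play), and slide them side by side under the hold-down bars, lying flat on the bench, until both are fully home against the red end stop. Do not force them against the heat sink, and leave the capacitor, the black transformer and the pliers undisturbed.

Things in the scene. Friction and masses are not known exactly. Their poses are not given: they have to be found in the camera images.
- nest: Fixed aluminium nest on the bench holding one heat sink; place and yaw vary. Origin: bench level, fence's inner face, middle of the packing lane. +y: along the lane, out of its open mouth; +x: into the fence; z up. Fence x 0..20 mm, back rail x -155..-140 mm (140 mm clear between), both y -75..45 mm, 38 mm high. The lane is the gap between heat sink and fence; packers slide on the bench.
- nest_seat (a point): Point on the bench at the back rail's inner face (nest x -140, y -5 mm). The origin of whichever heat sink is in the nest lies here; its back touches the rail.
- lane_mouth (a point): Mouth of the lane: bench level, fence's inner face, its open end (nest x 0, y 45 mm). A packer that is home sticks out 15 mm past it.
- lane_end (a point): Closed end of the lane: foot of the red end stop (34 mm high, right across the nest) at the fence's inner face (nest x 0, y -60 mm).
- hold_down (a point): Underside of the hold-down bar nearer the mouth, at the fence (nest x 0, y 20, z 38 mm). Two dark steel bars cross over lane and heat sink, nest y 13..27 and -41..-27 mm, underside 38, top 46 mm above the bench (bolt heads 4 mm more): nothing can be lowered into the lane from above.
- sink_black: Black finned heat sink, 84 mm wide (its x), 100 mm long (its y), 34 mm high, bolted down and immovable wherever it is. Origin: underside, middle of its back edge; it extends from there 84 mm to its +x and 50 mm to either side in y. Any one of the three heat sinks may be the one in the nest (then its axes agree with the nest's); the other two stand outside it, close by.
- sink_silver: Silver finned heat sink, 78 mm wide (its x), 100 mm long (its y), 34 mm high, bolted down and immovable wherever it is. Origin: underside, middle of its back edge; it extends from there 78 mm to its +x and 50 mm to either side in y. Any one of the three heat sinks may be the one in the nest (then its axes agree with the nest's); the other two stand outside it, close by.
- sink_blue: Blue finned heat sink, 72 mm wide (its x), 100 mm long (its y), 34 mm high, bolted down and immovable wherever it is. Origin: underside, middle of its back edge; it extends from there 72 mm to its +x and 50 mm to either side in y. Any one of the three heat sinks may be the one in the nest (then its axes agree with the nest's); the other two stand outside it, close by.
- packer_20: Yellow plastic packer, loose: a straight bar 20 mm thick (its y), 120 mm long (its x) with half-round ends of 10 mm radius, 30 mm high. Origin: centre of its underside; z up. About 0.08 kg. Either end may go in first.
- packer_26: Red plastic packer, loose: a straight bar 26 mm thick (its y), 120 mm long (its x) with half-round ends of 13 mm radius, 30 mm high. Origin: centre of its underside; z up. About 0.11 kg. Either end may go in first.
- packer_34: Green plastic packer, loose: a straight bar 34 mm thick (its y), 120 mm long (its x) with half-round ends of 17 mm radius, 30 mm high. Origin: centre of its underside; z up. About 0.14 kg. Either end may go in first.
- packer_46: White plastic packer, loose: a straight bar 46 mm thick (its y), 120 mm long (its x) with half-round ends of 23 mm radius, 30 mm high. Origin: centre of its underside; z up. About 0.19 kg. Either end may go in first.
- flyback: Bystander, loose: black high-voltage transformer standing on a white foot 70 x 46 mm, 84 mm high. Origin: centre of the foot's underside.
- capacitor: Bystander, loose and easily tipped: upright blue capacitor can, 35 mm diameter, 48 mm high. Origin: centre of its underside.
- pliers: Bystander, loose: pliers with red handles lying flat, about 185 mm long, 14 mm high. Origin: under the pivot; jaws to +x, handles to -x.
Mind the look-alikes: they are no part of the job. What is meant by the packer_20 is not blue, pink or purple, and is the larger of those in its own colour.

How it is judged:
By the outcome, as a careful person would: the job done as asked, in the order asked, and still so for the second after the job is handed in, with the robot touching nothing.
It also fails if it takes over 72 s, if anything falls off the work surface, if the arm or the gripper's body presses on something with over 40 N, if the wrist force passes 120 N, or if a joint passes its speed limit or range.

## Working session

There is one attempt and no reset: what is moved stays moved. The work goes in short steps, each a Python script; the robot and the scene stay as the last script left them, time stands still between calls to the robot, and variables do not carry over. Pictures are saved under pics/ and viewed, and the job is handed in when it is done.

```bash
mkdir -p pics; ls
python3 - <<'E'
from cell import robot,jaws,readout,optics
import cv2,numpy as np
for n in("scene","top"):
    im=optics.get_image(n); cv2.imwrite(f"pics/{n}0.png",im[:,:,::-1])
    c=optics.get_calibration(n); print(n,np.round(c["mtx"],1).tolist(),np.round(c["world_from_camera"],3).tolist())
s=readout.state(); print(s["t"],s["ee_pos"],s["opening"],s["force"]); print(np.round(s["eef_rot"],2))
E
```

```text
pics
scene [[410.7, 0.0, 316.2], [0.0, 410.7, 201.2], [0.0, 0.0, 1.0]] [[-0.809, 0.411, -0.42, 1.018], [0.587, 0.573, -0.571, 0.686], [0.006, -0.709, -0.705, 0.892], [0.0, 0.0, 0.0, 1.0]]
top [[365.4, 0.0, 317.2], [0.0, 365.4, 200.1], [0.0, 0.0, 1.0]] [[0.013, -0.991, 0.13, 0.392], [-1.0, -0.013, -0.001, 0.03], [0.003, -0.13, -0.992, 1.22], [0.0, 0.0, 0.0, 1.0]]
0.1 [ 0.22809952 -0.60822382  0.22176496] 0.08712704673685413 [-0.10188469  0.2205235   0.11081476]
[[-0.    0.94  0.35]
 [ 0.    0.35 -0.94]
 [-1.   -0.   -0.  ]]
```

View pics/scene0.png

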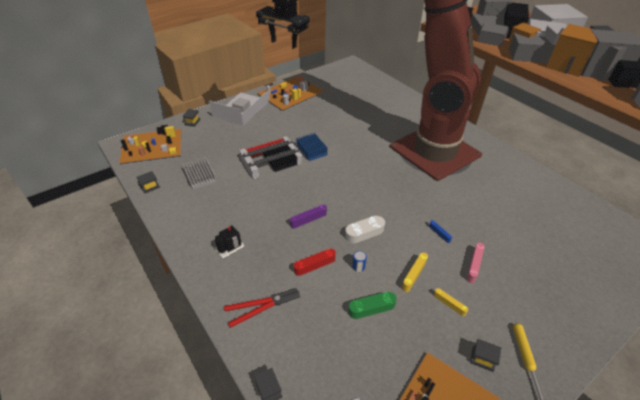

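View pics/top0.png

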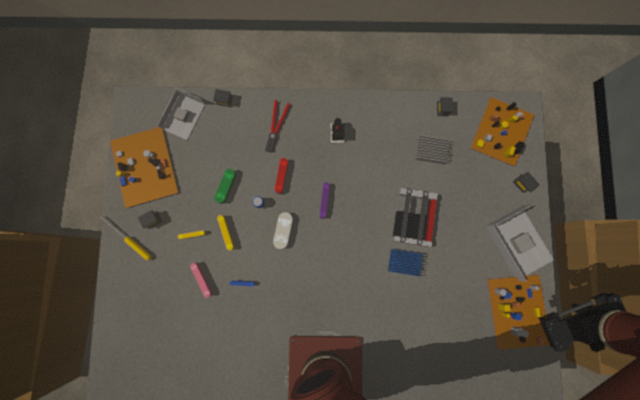

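Top view: the black sink is in the nest at about (413,228), so the gap is 140-84 = 56 mm. That needs 20+34 (yellow and green). The yellow candidates are (225,232), (191,235) and the screwdriver handle (138,248). The larger bar, (225,232), fits. I'll enlarge to confirm.

```bash
cat > h.py <<'E'
import numpy as np,cv2
from cell import robot,jaws,readout,optics
C={n:optics.get_calibration(n) for n in("scene","top")}
def ray(n,px,z):
    c=C[n];T=c["world_from_camera"];d=T[:3,:3]@np.linalg.inv(c["mtx"])@np.array([px[0],px[1],1.]);o=T[:3,3]
    return o+d*(z-o[2])/d[2]
def proj(n,p):
    c=C[n];T=np.linalg.inv(c["world_from_camera"]);q=c["mtx"]@(T@np.append(p,1))[:3];return q[:2]/q[2]
def get(n): return np.ascontiguousarray(optics.get_image(n)[:,:,::-1])
E
python3 - <<'E'
from h import *
im=cv2.imread("pics/top0.png");sc=cv2.imread("pics/scene0.png")
a=cv2.resize(im[150:300,90:290],None,fx=4,fy=4,interpolation=cv2.INTER_CUBIC)
b=cv2.resize(im[175:285,370:450],None,fx=7,fy=5.45*7/5.45,interpolation=cv2.INTER_CUBIC)[:600]
cv2.imwrite("pics/c1.png",a);cv2.imwrite("pics/c2.png",cv2.resize(im[180:250,385:445],None,fx=8,fy=8,interpolation=cv2.INTER_CUBIC))
cv2.imwrite("pics/c3.png",cv2.resize(sc[130:190,230:335],None,fx=7,fy=7,interpolation=cv2.INTER_CUBIC))
for n,I in(("top",im),("scene",sc)):
    hsv=cv2.cvtColor(I,cv2.COLOR_BGR2HSV)
    for nm,lo,hi in(("y",(20,120,80),(32,255,255)),("g",(50,120,40),(75,255,255))):
        m=cv2.inRange(hsv,lo,hi)
        for c in cv2.findContours(m,cv2.RETR_EXTERNAL,cv2.CHAIN_APPROX_NONE)[0]:
            if cv2.contourArea(c)<60:continue
            w=np.array([ray(n,p[0],.03)[:2] for p in c])*1000
            r=cv2.minAreaRect(w.astype(np.float32)); print(n,nm,cv2.boundingRect(c),np.round(r[0]),np.round(r[1]),round(r[2],1))
E
```

```text
top y (498, 303, 13, 15) [ 205. -566.] [38. 43.] 86.8
top y (124, 236, 27, 25) [385. 607.] [106.  22.] 51.8
top y (178, 230, 28, 9) [431. 435.] [17. 89.] 10.8
top y (217, 215, 17, 36) [440. 326.] [121.  25.] 20.1
top y (503, 146, 13, 12) [ 721. -613.] [28. 50.] 44.6
top y (499, 115, 19, 14) [ 825. -613.] [26. 70.] 37.1
top g (215, 170, 20, 32) [593. 336.] [ 32. 112.] 70.3
scene y (513, 324, 23, 47) [399. 621.] [107.  24.] 51.9
scene y (434, 288, 34, 28) [444. 450.] [28. 86.] 10.5
scene y (402, 253, 26, 39) [449. 337.] [137.  26.] 20.5
scene y (164, 126, 12, 11) [ 723. -607.] [75. 32.] 77.8
scene y (291, 88, 10, 12) [ 211. -560.] [85. 37.] 55.6
scene g (349, 293, 47, 25) [601. 347.] [ 45. 120.] 70.0
```

View pics/c1.png

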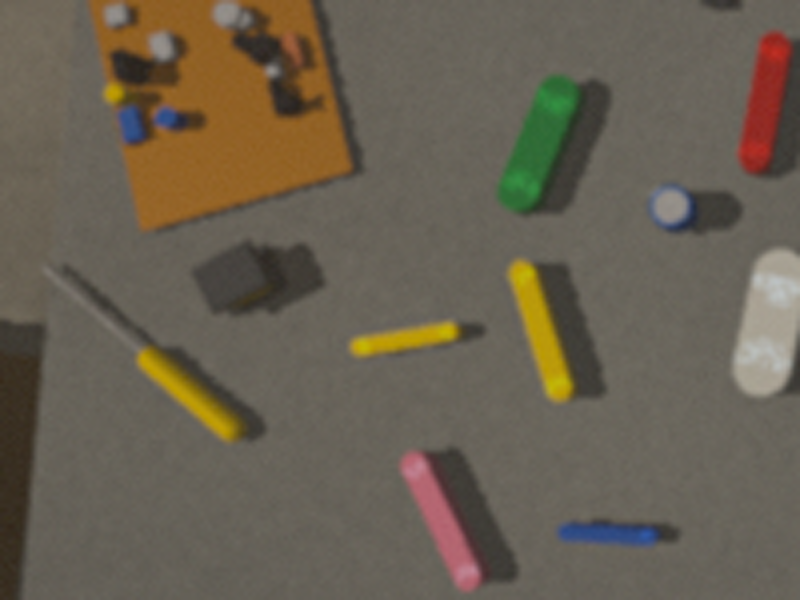

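View pics/c2.png

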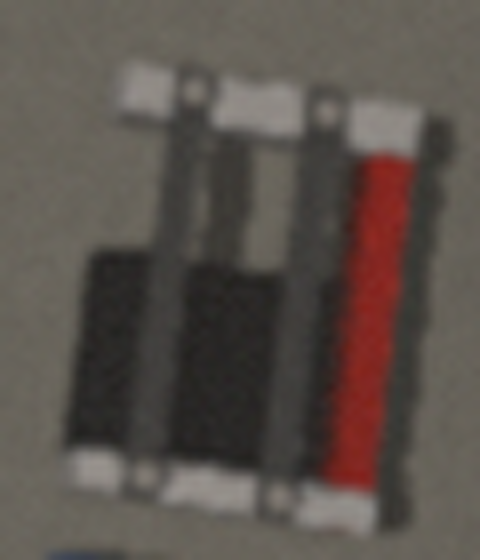

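View pics/c3.png

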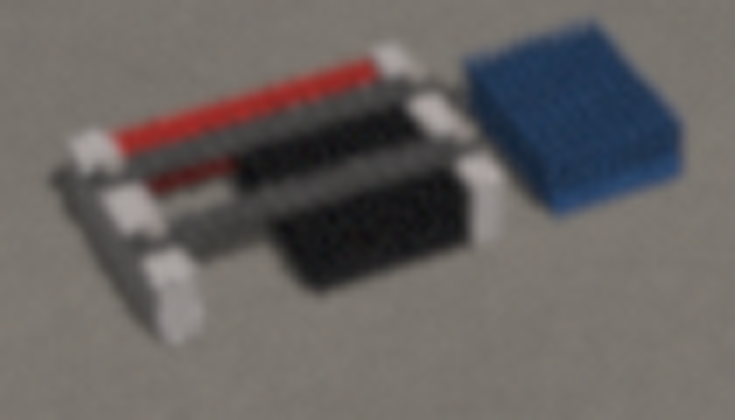

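The crop confirms it: the larger yellow bar at (225,232), about 120 mm long, is packer_20 (the other yellow bar is about 89 mm), and green at (225,186) is packer_34. Next is the nest pose, from the bright rail edges.

Run:
```python
from h import *
im=cv2.imread("pics/top0.png");sc=cv2.imread("pics/scene0.png")
def blobs(n,I,x0,y0,w,h,thr):
    g=cv2.resize(I[y0:y0+h,x0:x0+w],None,fx=8,fy=8,interpolation=cv2.INTER_CUBIC)
    hsv=cv2.cvtColor(g,cv2.COLOR_BGR2HSV)
    m=cv2.inRange(hsv,(0,0,thr),(180,70,255))
    red=cv2.inRange(hsv,(0,130,70),(8,255,255))|cv2.inRange(hsv,(172,130,70),(180,255,255))
    for nm,mm,z in(("w",m,.038),("red",red,.034)):
        for c in cv2.findContours(mm,cv2.RETR_EXTERNAL,cv2.CHAIN_APPROX_NONE)[0]:
            if cv2.contourArea(c)<500: continue
            p=(c[:,0]+.5)/8-.5+[x0,y0]
            W=np.array([ray(n,q,z)[:2] for q in p])*1000
            r=cv2.minAreaRect(W.astype(np.float32));b=cv2.boxPoints(r)
            print(n,nm,np.round(r[0],1),np.round(r[1],1),round(r[2],1),"px",np.round(p.mean(0),1), np.round(b).tolist())
print(im[195,420],im[215,378]); 
blobs("top",im,385,180,60,70,130)
blobs("scene",sc,230,130,80,50,130)
```

```text
[135 141 146] [ 90  99 102]
top w [ 412.4 -324.6] [28.4 15.3] 81.1 px [426.7 243.3] [[403.0, -337.0], [418.0, -340.0], [422.0, -312.0], [407.0, -309.0]]
top w [ 419.4 -273.7] [34.1 13.8] 81.7 px [410.8 240.8] [[410.0, -290.0], [424.0, -292.0], [429.0, -258.0], [415.0, -256.0]]
top w [ 426.2 -228.4] [12.4 16.5] 0.7 px [396.7 238.4] [[420.0, -220.0], [420.0, -237.0], [433.0, -237.0], [432.0, -220.0]]
top w [ 567.2 -347.8] [26.  19.4] 79.9 px [432.5 195.3] [[555.0, -359.0], [574.0, -362.0], [579.0, -337.0], [560.0, -333.0]]
top w [ 575.2 -296.6] [33.7 19.4] 86.4 px [416.9 192.9] [[565.0, -313.0], [584.0, -314.0], [586.0, -280.0], [567.0, -279.0]]
top w [ 581.9 -251.6] [17.5 17. ] 75.8 px [403.  190.7] [[572.0, -258.0], [588.0, -262.0], [592.0, -245.0], [576.0, -241.0]]
top red [ 488.7 -340.4] [ 23.1 135.9] 81.7 px [430.6 219.8] [[420.0, -342.0], [554.0, -362.0], [558.0, -339.0], [423.0, -319.0]]
scene w [ 589.4 -225. ] [65.3 23.1] 70.9 px [254.9 171.8] [[568.0, -252.0], [590.0, -260.0], [611.0, -198.0], [589.0, -190.0]]
scene w [ 576.1 -290.4] [37.9 21.4] 82.0 px [248.7 159.5] [[563.0, -308.0], [584.0, -311.0], [589.0, -273.0], [568.0, -270.0]]
scene w [ 436.7 -200.8] [67.7 18.8] 64.9 px [299.1 158.1] [[414.0, -227.0], [431.0, -235.0], [460.0, -174.0], [443.0, -166.0]]
scene w [ 568.1 -343.5] [34.  26.5] 61.8 px [243.5 150.3] [[548.0, -352.0], [572.0, -365.0], [588.0, -335.0], [564.0, -322.0]]
scene w [ 420.6 -267.7] [37.3 16.1] 84.0 px [292.3 146.1] [[411.0, -285.0], [427.0, -287.0], [431.0, -250.0], [415.0, -248.0]]
scene w [ 412.5 -319.5] [35.4 21.6] 86.9 px [286.  137.9] [[401.0, -337.0], [422.0, -338.0], [424.0, -302.0], [403.0, -301.0]]
scene red [ 538.7 -303. ] [ 7.9 35.9] 81.3 px [256.9 154.5] [[520.0, -304.0], [556.0, -310.0], [557.0, -302.0], [522.0, -296.0]]
scene red [ 488.8 -332.7] [ 18.7 133.7] 81.1 px [264.7 144.9] [[421.0, -332.0], [553.0, -352.0], [556.0, -334.0], [424.0, -313.0]]
```

Nest pose from the middle rail blocks in both views: yaw is about -8.4° (fence to rail measures 157.5 mm, exactly as expected) and the origin is about (0.567,-0.285). The views disagree by several mm along y, so I'll refine that with the held packer. Picking green first.

```bash
cat >> h.py <<'E'
def R(deg):
    t=np.radians(deg);z=np.array([np.cos(t),np.sin(t),0]);x=np.array([0,0,-1.]);return np.column_stack([x,np.cross(z,x),z])
YAW=-8.4; O=np.array([.567,-.284])
nx=np.array([np.cos(np.radians(YAW)),np.sin(np.radians(YAW))]);ny=np.array([-nx[1],nx[0]])
def nest(x,y,z): return np.append(O+nx*x/1000+ny*y/1000,z/1000)
def tonest(p): d=(np.asarray(p)[:2]-O)*1000; return np.array([d@nx,d@ny])
def st(m=""):
    s=readout.state();print(m,"t",round(s["t"],1),"tcp",np.round(s["ee_pos"]*1000,1),"nest",np.round(tonest(s["ee_pos"]),1),"F",np.round(s["force"],1),"op",round(s["opening"]*1000,1));return s
E
cat > pick.py <<'E'
from h import *
import sys
def pick(c,jaw,off):
    a=np.radians(jaw+90);g=np.array(c)+off*np.array([np.cos(a),np.sin(a)])
    robot.move_ptp([*g,.12],R(jaw)); st("above")
    print("blocked",robot.servo_line([*g,.006],speed=.15,max_force=15)); jaws.grab(40); st("grab")
    robot.servo_line([*g,.09],speed=.15); st("lift")
E
python3 - <<'E'
from pick import *
pick((.593,.338),70.3,.033)
cv2.imwrite("pics/top1.png",get("top"));cv2.imwrite("pics/sc1.png",get("scene"))
cv2.imwrite("pics/p1.png",cv2.resize(np.hstack([cv2.imread("pics/top1.png")[110:260,150:350],cv2.imread("pics/sc1.png")[210:360,270:470]]),None,fx=2,fy=2))
E
```

```text
above t 3.6 tcp [562.5 348.3 119.9] nest [-96.8 624.9] F [ 1.3 -0.4 -0.5] op 87.1
blocked False
grab t 5.5 tcp [561.9 349.2   6. ] nest [-97.5 625.6] F [0.2 0.2 0.2] op 33.9
lift t 6.2 tcp [561.8 348.6  89.2] nest [-97.6 625. ] F [ 0.   0.3 -0.9] op 33.6
```

View pics/p1.png

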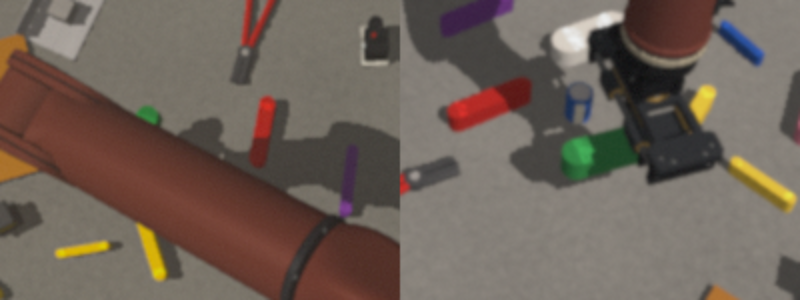

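Green is gripped (opening 33.6 mm, so it is the 34). Now carrying it to just outside the mouth.

Run:
```python
from h import *
p=nest(-20,165,120)
robot.move_ptp(p,R(YAW)); st("over")
print(robot.servo_line(nest(-20,165,9),speed=.12,max_force=15)); st("down")
cv2.imwrite("pics/top2.png",get("top"));cv2.imwrite("pics/sc2.png",get("scene"))
a=cv2.resize(cv2.imread("pics/top2.png")[150:290,320:460],None,fx=2.8,fy=2.8,interpolation=cv2.INTER_CUBIC);b=cv2.resize(cv2.imread("pics/sc2.png")[110:250,220:360],None,fx=2.8,fy=2.8,interpolation=cv2.INTER_CUBIC)
cv2.imwrite("pics/p2.png",np.hstack([a,b]))
```

```text
over t 8.0 tcp [ 571.6 -116.2  120.1] nest [-19.9 166.7] F [-0.1 -0.3 -0.9] op 33.8
False
down t 9.1 tcp [ 571.9 -117.8    9.8] nest [-19.4 165.1] F [ 0.5 -0.7 -1.4] op 33.5
```

View pics/p2.png

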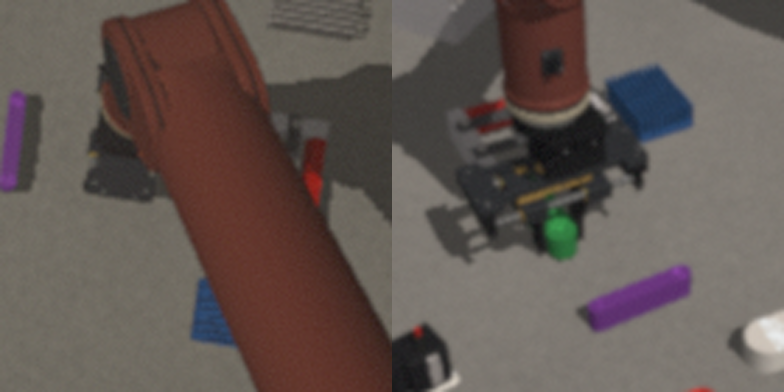

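Run:
```python
from h import *
I=cv2.imread("pics/sc2.png");h=cv2.cvtColor(I,cv2.COLOR_BGR2HSV);m=cv2.inRange(h,(50,120,40),(75,255,255))
c=max(cv2.findContours(m[:230,:330],cv2.RETR_EXTERNAL,cv2.CHAIN_APPROX_NONE)[0],key=cv2.contourArea);print(cv2.boundingRect(c))
# predicted silhouette of rear half-round
for z in(4,34):
    P=np.array([proj("scene",nest(-19.4+17*np.cos(t),165-33+43+17*np.sin(t),z)) for t in np.linspace(0,np.pi,13)]);print(z,P.min(0).round(1),P.max(0).round(1))
```

```text
(275, 185, 11, 17)
4 [274.8 196.6] [285.4 202.3]
34 [274.2 189.6] [284.9 195.2]
```

Run:
```python
from h import *
def q(cx,cy,s=7,o=(230,130)): return np.array([cx/s+o[0]-.43,cy/s+o[1]-.43])
for nm,c,z in(("fence foot (20..0,45)",(178,345),0),("rail foot(-147.5,45)",(485,240),0),("sink foot mouth corner (-56,45)",(322,293),0),("sink top mouth corner(-56,45,34)",(275,225),.034)):
    print(nm,tonest(ray("scene",q(*c),z)).round(1))
for nm,p in(("fence outer foot",(20,45,0)),("fence inner foot",(0,45,0)),("fence out top",(20,45,38)),("fence in top",(0,45,38)),("sink",(-56,45,0)),("stop L",(0,-75,34)),("rail",(-147.5,45,0))):
    a=(proj("scene",nest(*p))-[230,130]+.43)*7;b=(proj("top",nest(*p))-[385,180]+.43)*8;print(nm,a.round(),b.round())
```

```text
fence foot (20..0,45) [14.2 51.2]
rail foot(-147.5,45) [-145.9   47.7]
sink foot mouth corner (-56,45) [-60.1  47.7]
sink top mouth corner(-56,45,34) [-46.1  30.3]
fence outer foot [161. 341.] [104.  76.]
fence inner foot [202. 328.] [ 98. 122.]
fence out top [153. 279.] [124.  61.]
fence in top [194. 266.] [118. 109.]
sink [312. 292.] [ 80. 252.]
stop L [102. 130.] [406. 156.]
rail [486. 236.] [ 51. 469.]
```

Projections agree with the corners seen to within 0.5 to 1 px (top: fence inner corner predicted (118,109), seen (120,108); the scene view also agrees with the held green). Lowering and sliding in, then touching the fence gently.

Run:
```python
from h import *
print(robot.servo_line(nest(-20,165,6.3),speed=.04,max_force=4)); s=st("down");z=s["ee_pos"][2]*1000
print(robot.servo_line(nest(-20,80,z),speed=.06,max_force=8)); st("in")
print(robot.servo_line(nest(-12,80,z),speed=.012,max_force=4)); st("touch fence")
```

```text
False
down t 9.4 tcp [ 571.3 -118.     6.3] nest [-20.  164.9] F [ 0.  -0.3 -1.4] op 34.0
False
in t 11.0 tcp [ 559.  -201.4    6.4] nest [-20.   80.5] F [-0.   0.2 -1. ] op 33.7
True
touch fence t 11.4 tcp [ 562.  -202.2    5.9] nest [-16.9  80.2] F [-1.  -0.2  4.1] op 33.9
```

The trigger was vertical force (bench), not the fence. I'll lift slightly and repeat.

Run:
```python
from h import *
robot.servo_line(nest(-18,80,7.5),speed=.03); st("up")
print(robot.servo_line(nest(-11,80,7.5),speed=.012,max_force=4)); st("touch fence")
```

```text
up t 11.7 tcp [ 560.8 -202.2    7.4] nest [-18.1  80. ] F [-0.4  0.5 -0.6] op 34.2
True
touch fence t 12.0 tcp [ 561.6 -202.3    6.5] nest [-17.2  80. ] F [ 0.5 -0.2 -0.9] op 33.7
```

Run:
```python
from h import *
robot.servo_line(nest(-19,80,7.5),speed=.03); robot.sleep(.2);st("up")
for x in(-18,-17,-16,-15,-14,-13):
    b=robot.servo_line(nest(x,80,7.5),speed=.02,max_force=8);robot.sleep(.1);s=st(f"{x} {b}");print((s["force"][:2]@nx).round(1))
    if b: break
```

```text
up t 12.4 tcp [ 559.9 -202.1    7.4] nest [-19.  80.] F [-1.  -0.  -1.5] op 33.6
-18 False t 12.8 tcp [ 560.9 -202.2    7.5] nest [-18.  80.] F [ 0.5  0.9 -0.9] op 33.9
0.4
-17 False t 13.1 tcp [ 561.9 -202.4    7.5] nest [-17.  80.] F [ 0.  -0.2 -1.8] op 34.1
0.0
-16 False t 13.5 tcp [ 562.2 -202.4    7.3] nest [-16.7  80.1] F [-5.4  2.4 -0.3] op 33.4
-5.7
-15 False t 13.8 tcp [ 562.5 -202.4    7.1] nest [-16.4  80.1] F [-7.5  2.3  2.1] op 33.9
-7.8
-14 False t 14.2 tcp [ 562.9 -202.3    6.8] nest [-16.   80.2] F [-9.8  3.6  2.2] op 33.4
-10.2
-13 False t 14.5 tcp [ 563.  -202.2    6.7] nest [-15.9  80.3] F [-12.2   3.8   3.6] op 33.8
-12.6
```

The fence contact is clear at tcp x = -16.7 (fence at about +0.3 mm in my frame). I'll back off, advance, release, then push home with closed fingers.

Run:
```python
from h import *
robot.servo_line(nest(-17.2,80,7.2),speed=.03)
b=robot.servo_line(nest(-17.2,66,6.6),speed=.04,max_force=10);st(f"adv {b}")
jaws.open_jaws(); st("open")
robot.servo_line(nest(-17.2,66,60),speed=.2)
robot.servo_line(nest(-17.2,125,60),speed=.2)
jaws.grab(20); st("shut")
robot.servo_line(nest(-17.2,125,10),speed=.2)
b=robot.servo_line(nest(-17.2,50,10),speed=.04,max_force=9);st(f"push {b}")
```

```text
adv False t 15.3 tcp [ 559.6 -216.5    6.6] nest [-17.2  65.7] F [-0.1  0.2 -2. ] op 33.6
open t 16.4 tcp [ 559.6 -216.2    6.6] nest [-17.2  66. ] F [ 0.5 -0.3  0.3] op 87.0
shut t 18.8 tcp [ 568.3 -157.8   60. ] nest [-17.2 125. ] F [ 0.6 -0.5 -0.1] op 0.6
push True t 20.5 tcp [ 560.2 -212.     9.7] nest [-17.3  70.2] F [1.2 2.3 1. ] op 0.0
```

The push stopped at 70.2, which puts the rear at about 60.7, matching home at 60. Fetching yellow, and looking at the nest while the arm is away.

Run:
```python
from pick import *
robot.servo_line(nest(-17.2,80,10),speed=.1)
robot.servo_line(nest(-17.2,90,100),speed=.25)
jaws.open_jaws()
pick((.440,.328),110.1,.038)
t=get("top");s=get("scene");cv2.imwrite("pics/top3.png",t);cv2.imwrite("pics/sc3.png",s)
a=cv2.resize(t[180:250,385:445],(400,467),interpolation=cv2.INTER_CUBIC);b=cv2.resize(s[130:190,230:290],(400,400),interpolation=cv2.INTER_CUBIC);b=cv2.copyMakeBorder(b,0,67,0,0,0)
cv2.imwrite("pics/p3.png",np.hstack([a,b]))
cv2.imwrite("pics/p3b.png",s[150:400,250:600])
```

```text
above t 24.7 tcp [405.1 314.1 119.9] nest [-247.5  568.1] F [-0.6 -1.6  0.4] op 87.2
blocked False
grab t 26.7 tcp [404.3 315.    6. ] nest [-248.5  568.8] F [-0.7 -0.8 -0.6] op 19.9
lift t 27.4 tcp [404.2 314.3  89.3] nest [-248.4  568.1] F [ 0.8  0.  -0.6] op 19.7
```

View pics/p3.png

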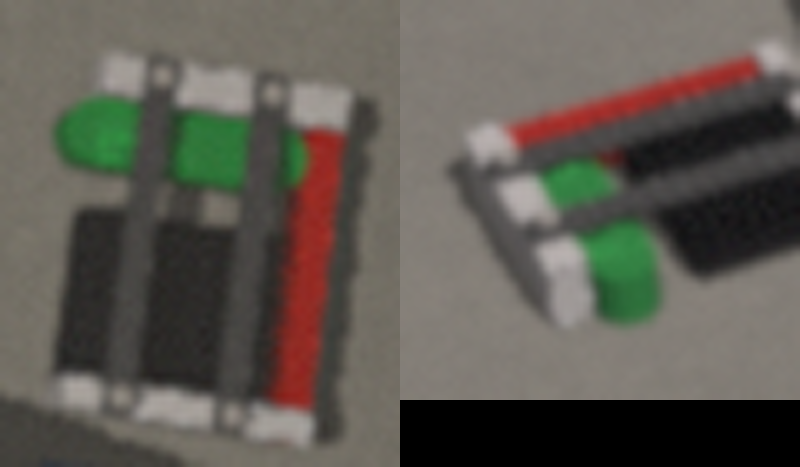

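View pics/p3b.png

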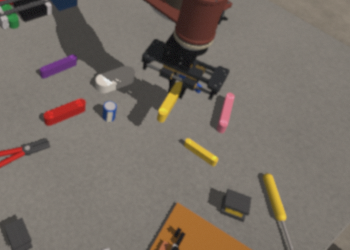

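Green is home against the red stop and along the fence (top crop: green from (60,135) to (305,160), touching red). Yellow is gripped at 19.9 mm. Carrying it to the remaining 22 mm slot and sliding it in gently.

Run:
```python
from h import *
X=-44.9
robot.move_ptp(nest(X,172,110),R(YAW)); st("over")
robot.servo_line(nest(X,172,9.5),speed=.15,max_force=12)
b=robot.servo_line(nest(X,168,6.6),speed=.04,max_force=6);st(f"down {b}")
b=robot.servo_line(nest(X,150,6.6),speed=.06,max_force=6);st(f"a {b}")
for y in range(146,74,-10):
    b=robot.servo_line(nest(X,y,6.6),speed=.05,max_force=6);s=st(f"{y} {b}")
    if b:break
```

```text
over t 29.2 tcp [ 547.7 -105.8  110. ] nest [-45.1 173.5] F [-0.2  0.7 -0.5] op 19.5
down False t 30.2 tcp [ 547.3 -111.9    7. ] nest [-44.6 167.4] F [-0.1 -0.  -1.1] op 19.6
a False t 30.7 tcp [ 544.4 -129.6    6.6] nest [-44.9 149.4] F [ 0.4 -0.2 -0.5] op 19.7
146 False t 30.9 tcp [ 543.9 -133.1    6.6] nest [-44.9 145.9] F [-0.1 -0.1 -1.2] op 19.8
136 False t 31.3 tcp [ 542.4 -143.5    6.5] nest [-44.9 135.4] F [0.8 0.9 0.1] op 19.5
126 False t 31.6 tcp [ 540.9 -153.3    6.5] nest [-44.9 125.5] F [ 0.1 -0.  -0.7] op 19.6
116 False t 32.0 tcp [ 539.5 -163.2    6.6] nest [-44.9 115.5] F [-0.3  0.1 -0.8] op 19.8
106 False t 32.4 tcp [ 538.  -173.1    6.6] nest [-44.9 105.4] F [ 1.  -0.4 -0.2] op 19.9
96 False t 32.7 tcp [ 536.5 -183.     6.6] nest [-44.9  95.5] F [ 0.6  0.9 -1. ] op 19.6
86 False t 33.0 tcp [ 535.1 -192.9    6.5] nest [-44.9  85.4] F [ 0.3 -0.1 -1.4] op 19.7
76 False t 33.4 tcp [ 533.6 -202.8    6.6] nest [-44.9  75.4] F [0.  0.6 0.2] op 19.7
```

Run:
```python
from h import *
X=-44.9
jaws.open_jaws(); st("open")
robot.servo_line(nest(X,76,60),speed=.2)
robot.servo_line(nest(X,132,60),speed=.2)
jaws.grab(20)
robot.servo_line(nest(X,132,10),speed=.2)
b=robot.servo_line(nest(X,50,10),speed=.04,max_force=9);s=st(f"push {b}")
```

```text
open t 34.7 tcp [ 533.7 -202.3    6.6] nest [-44.9  76. ] F [-0.6  0.6  0.2] op 87.0
push True t 38.9 tcp [ 532.7 -208.6    9.7] nest [-45.   69.6] F [0.8 2.1 0.8] op 0.7
```

Yellow stopped at 69.6 and green at 70.2. One more gentle push on each to confirm, then clear and look.

Run:
```python
from h import *
robot.servo_line(nest(-45,80,10),speed=.1)
robot.servo_line(nest(-17,80,10),speed=.1)
for x in(-17,-45):
    robot.servo_line(nest(x,80,10),speed=.1)
    b=robot.servo_line(nest(x,60,10),speed=.03,max_force=14);st(f"push {x} {b}")
    robot.servo_line(nest(x,82,10),speed=.1)
robot.servo_line(nest(-45,100,120),speed=.25)
robot.move_ptp([.45,.25,.25],R(30))
t=get("top");s=get("scene");st();cv2.imwrite("pics/top4.png",t);cv2.imwrite("pics/sc4.png",s)
a=cv2.resize(t[180:250,385:445],(400,467),interpolation=cv2.INTER_CUBIC);b=cv2.resize(s[130:190,230:290],(400,400),interpolation=cv2.INTER_CUBIC);b=cv2.copyMakeBorder(b,0,67,0,0,0)
cv2.imwrite("pics/p4.png",np.hstack([a,b]))
```

```text
push -17 True t 40.3 tcp [ 560.4 -212.1    9.9] nest [-17.   70.2] F [1.  2.1 0.6] op 0.1
push -45 True t 41.5 tcp [ 532.8 -208.5    9.8] nest [-44.9  69.7] F [0.6 2.5 1.2] op 0.4
 t 44.1 tcp [450.7 248.7 249.5] nest [-192.9  510. ] F [-0.9  0.7 -0.6] op 0.4
```

View pics/p4.png

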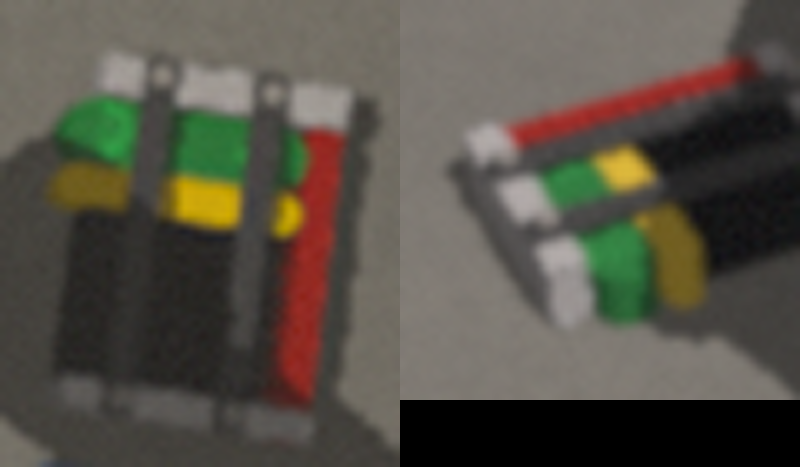

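View pics/sc4.png

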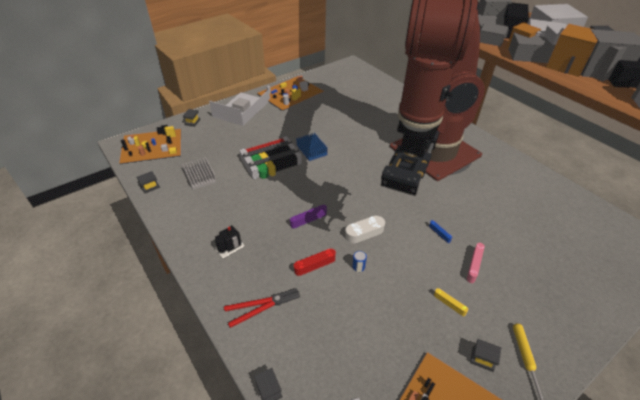

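Both packers lie flat and side by side, filling the lane, with their noses at the red stop. The repeat pushes stopped at the same places (70.2 and 69.7). The capacitor (360,261), transformer (228,240) and pliers (270,302) are where they were. Handing in.

```bash
python3 -c "
from cell import robot
robot.sign_off()"
```

```text
the job is handed in; nothing more can be done
```

I slid the green 34 mm packer and the larger yellow 20 mm packer home in the nest and handed the job in at about 44 s, under the 72 s limit. The black heat sink leaves a 56 mm gap, so these two leave 2 mm of play. Green lies along the fence and yellow beside it, against the sink side.

**Fit and seating:** Both went in without resistance. The final pushes at a 14 N limit stopped at the same places as the first ones, with the outer ends about 15 mm past the mouth. In both pictures each packer's nose is at the red stop and both lie flat.

**Bystanders:** The capacitor, transformer and pliers look unmoved in the last scene picture.

**Checks that disagreed:**
- **Camera views:** they differed by up to 10 mm along the lane. I settled this by comparing with the held packer and the nest's corners.
- **Fence touch:** the first try was triggered by the bench and the second was unclear, so I repeated it in small steps. Those steps kept going a little past first contact, pressing green on the fence with about 13 N; the sink was not involved.
- **Outer ends:** they differ by about 0.5 mm, within measuring error.

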